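# Clamp a bearing ring in the treadle-opened inspection clamp

## Robot

A 6-joint arm with a two-finger parallel gripper is mounted at the origin on the work surface; the furniture and walls round the work are solid. World frame = base frame: x ahead of the robot, y to its left, z up, the work surface at z = 0. Lengths are in m, angles in rad, forces in N, time in s.
With the tool pointing down it reaches from about 0.3 to 0.875 m from the base axis. Payload 6.4 kg.
Tool frame: the origin (TCP) lies between the finger pads; the fingertips stand 22 mm ahead of it and the grasp point (between the pads) lies 3 mm ahead of it; z points along the fingers, y is the line along which they close (so a half turn about z gives the same grasp; the last joint's range is limited). The gripper opens to 85 mm and grips with 20 to 120 N. Pads are 22 mm wide; open, the fingers measure 114 mm over their backs; the gripper's body (76 mm by 85 mm) begins 54 mm behind the grasp point. The pads swing forward as they close: fully open they stand 13 mm farther back than shut.
Start: joints at [-1.348, 0.181, 1.607, -0, 1.354, -0.206], TCP at [0.239, -0.523, 0.253] pointing down, gripper open.
Joint ranges: [-2.99, 2.99], [-0.89, 2.07], [0.3, 2.58], [-1.14, 4.28], [0, 2.63], [-3.12, 3.12]. Speed limits (rad/s): [2.57, 2.57, 3.01, 3.14, 3.14, 3.14].

## Interface

Orientations are given as a unit quaternion [w, x, y, z].
In Python, from bench import ctrl, imaging, workorder gives the robot as it stands.
- The arm moves only by the shell command python3 -m pendant 'ROWS' [OPENING]. ROWS is JSON, a list of rows, each a list of 4 numbers: the shift along the tool's x, y, z in cm, then the turn about the tool's z in degrees. In form: [[dx, dy, dz, roll], ...]. A call has 1 to 12 rows; each row is the pose to reach, as a shift and turn from the pose commanded when the call began, along the tool's axes at that moment; what a row does not reach only later rows make up. A row lasts 1/12 s, in which the tool goes at most 41.7 mm and 7.16 degrees, less where a joint would pass 70% of its speed; a pose out of reach is approached as far as the arm can. A call with a gripper value outside its range is refused whole. OPENING is the opening, from 0 (shut) to 1 (fully open), set as the call begins (- or left out, the last holds). The fingers move at their own pace and stop on an object; the grip force is fixed at half the most. Time passes only in rows, so rows that repeat a pose let the fingers close. It gives the time, the measured TCP pose, the force, the opening and the grip force at its end, in the units of the state.
- ctrl.get_obs(): the state, without advancing time (a new reading comes with each control period).
- imaging.camera(name): name is "side" or "top" or "wrist"; returns the picture (420x560x3 uint8, red, green, blue); there is no depth.
- imaging.camera_info(name): a dict with "K" (3x3 intrinsics, pixels), "T" (4x4, takes a point from camera to world coordinates); the wrist camera has in their place "tool_from_camera" (4x4, takes a point from camera to tool coordinates, whose origin is the TCP and whose axes are the flange's). Camera axes: x right, y up, looking along -z (the intrinsics and any distortion apply to the point x, -y, -z); pixel columns grow to the right and rows downward; lengths in m; the calibration is good to about 2 mm. The wrist camera is an equidistant fisheye: a pixel r from the principal point sees the ray r / f radians off the axis. A picture is of the moment at which its call begins: read the wrist's pose just before it. camera_info takes no time and is no camera call.
- workorder.hand_in(): hands the job in; it is judged then, once.
The state is a dict: "time_s": time; "q": joint angles; "dq": joint speeds; "joint_efforts": joint torques, N m; "eef_pos": TCP position; "eef_rot": TCP orientation; "wrist_force": force on the tool from outside, world axes, zero at the start; "torque": the same for the moment, N m; "opening": opening from 0.0 (shut) to 1.0 (fully open); "grasp_force": force on a finger pad.
Only numpy, scipy, OpenCV 4.12 (cv2) and the standard library are available. Lean on these libraries where they do the work, as an engineer would, in place of code of your own. Each camera call takes 0.05 s, during which the arm holds its last target. There are 200 camera calls.

## Task

Get the bearing ring on the blue treadle clamp clamped ready for inspection. Press the treadle down to its stop so that the catch holds it and the clamp foot stays up, but do not lean on it any harder once you feel the stop; push the ring along the slide table, flat, until it is fully home against both faces of the V; then press the catch's red thumb tab so that the treadle springs up and the foot comes down on the ring. Leave the ring clamped and everything else on the desk where it is.

Things in the scene. Friction and masses are not known exactly. Their poses are not given: they have to be found in the camera images.
- ring_clamp: bench clamp, blue base 355 x 144 mm, fixed to the desk. Origin at desk height on its middle line. Own x (mm below, 'own') runs from the treadle end (-205) to the clamp post (118 to 150, 94 high); z up. Yaw is about +90 degrees: treadle end at the robot's right. Stop column with star knob beside the treadle: own x -172 to -130, y 45 to 65, up to z 74. Treadle arms along both sides at y 54 to 62.
- treadle (a joint): rad, 0 = up, grows as pressed; hinge along own y through own (30, 0, 24), so the pad sinks 15 mm per 0.1. Spring load at the pad 6 N (up), rising smoothly to 15 N (down). The stop is set anew each time and not given: the catch takes the treadle between 0.09 and 0.19, the solid stop comes about 0.01 (1.5 mm of pad) later. Over 45 N on it counts as forced. On the clamped ring it rests at 0.06.
- treadle_pad (a point): middle of the top of the treadle's black ribbed rubber pad, 44 mm along the clamp by 80 mm across; when up it is at own (-125, 0, 68.6). The steel lip in front of the pad (own x -154) is what the catch hooks. z is the pad's normal.
- catch_tab (a point): fixed point on the base's frame, on the upright line through the middle of the catch's red round thumb tab (22 mm across), at own (-190, 0, 52). The tab's top rides with the stop setting, 0 to 17 mm above this point: feel or look for it. The catch is a sprung bell crank: pushing the tab down 10 to 17 mm (2 to 6 N; it swings outward by some 8 mm and ends at 20) frees the treadle, which springs up.
- clamp_arm (a joint): angle of the clamp arm, rad: 0 = down; linked to the treadle, always twice its angle.
- clamp_foot (a point): middle of the underside of the brass clamp foot (10 x 34 mm, long side across), over the far rim of the ring's home; 56 mm above the desk when down (lower than the ring's top, so the ring cannot pass), 68 mm or more with the treadle caught. It bears on the ring with about 10 N.
- ring_home (a point): where the ring's centre lies, half-way up, when fully home: own (30, 0, 47). The ring then touches both dark 45-degree faces of the V (16 mm high, opening to own -x) on the bare steel slide table: own x -75 to 106, y -48 to 48, top at z 30, no side rails.
- ring_center (a point): centre of the turned steel bearing ring, half-way up: outside 80 mm, bore about 66 mm, height 34 mm, 0.15 to 0.23 kg, lying flat on the slide table 34 to 52 mm short of home towards the treadle, up to 6 mm to one side. z is its axis.
- ring: the same bearing ring; origin at the centre of its underside.
- dial_indicator: bystander: dial indicator, lying loose on the desk beside the work; origin under its middle. Not to be moved.
- loupe: bystander: loupe, lying loose on the desk beside the work; origin under its middle. Not to be moved.
- oil_bottle: bystander: oil bottle, lying loose on the desk beside the work; origin under its middle. Not to be moved.

How it is judged:
On the way, in this order (a step that is already met when the one before it is completed fails the run):
1. the treadle has been pressed to its stop and let go, and the catch holds it down (value of joint treadle above 0.08 rad and contact force between the fingers and treadle below 0.2 N), for 0.2 s.
2. the ring lies flat, fully home in the V (within 3 mm), with the treadle still caught (value of joint treadle above 0.08 rad and horizontal distance between ring_center and ring_home below 0.003 m and distance between ring_center and ring_home below 0.004 m), for 0.2 s.
At the end, for the whole second after the job is handed in: The ring lies flat (within 0.04 rad) with its centre within 3 mm of its home in the V, the clamp foot presses on it with more than 4 N, the treadle has come up (0.045 to 0.075 rad) and the ring is at rest (horizontal distance between ring_center and ring_home below 0.003 m and angle between ring_center's own z axis and vertical below 0.04 rad and contact force between clamp_arm and ring above 4 N and value of joint treadle between 0.045 and 0.075 rad and linear speed of ring below 0.01 m/s); the robot touches nothing.
It fails at once if the treadle is forced: pressed with more than 45 N (contact force between the fingers and treadle above 45 N).
It fails at once if the ring is tipped (more than 0.35 rad) (angle between ring_center's own z axis and vertical above 0.35 rad).
It fails at once if another thing on the desk is shifted by more than 20 mm (distance of any of dial_indicator, loupe, oil_bottle from where it was at the start of the episode above 0.02 m).
It also fails if it takes over 51 s, if anything falls off the work surface, if the arm or the gripper's body presses on something with over 40 N, if the wrist force passes 120 N, or if a joint passes its speed limit or range.

## Working session

There is one attempt and no reset: what is moved stays moved. The work goes in short steps, Python scripts to look and compute and a shell command to move; the robot and the scene stay as the last step left them, time stands still between calls to the robot, and variables do not carry over. Pictures are saved under pics/ and viewed, at most 10 in all, crops included, and the job is handed in when it is done.

```bash
mkdir -p pics; python3 - <<'E'
from bench import ctrl, imaging
import cv2,numpy as np
o=ctrl.get_obs();print({k:np.round(v,4).tolist() for k,v in o.items()})
for n in("side","top","wrist"):
    im=imaging.camera(n);cv2.imwrite(f"pics/{n}0.png",im[:,:,::-1])
    i=imaging.camera_info(n);print(n,{k:(np.round(v,4).tolist() if not isinstance(v,str) else v) for k,v in i.items()})
E
```

```text
{'time_s': 0.0, 'q': [-1.3483, 0.1815, 1.608, -0.0, 1.3538, -0.2063], 'dq': [-0.0002, -0.0003, -0.0003, -0.0003, -0.0009, -0.0002], 'joint_efforts': [0.0004, -44.4877, -35.1335, -0.0004, 0.009, -0.0], 'eef_pos': [0.239, -0.5224, 0.2524], 'eef_rot': [-0.0009, 0.9771, 0.2128, -0.0], 'wrist_force': [-0.6604, 0.6319, -0.701], 'torque': [-0.0718, -0.0236, -0.0202], 'grasp_force': 0.0, 'opening': 1.0032}
side {'K': [[405.2891, 0.0, 283.3873], [0.0, 405.2891, 205.895], [0.0, 0.0, 1.0]], 'T': [[-0.975, 0.0777, -0.2082, 0.1765], [-0.2222, -0.3544, 0.9083, 1.1715], [-0.0032, 0.9318, 0.3628, 0.4644], [0.0, 0.0, 0.0, 1.0]]}
top {'K': [[389.6989, 0.0, 276.7692], [0.0, 389.6989, 209.5098], [0.0, 0.0, 1.0]], 'T': [[-0.0228, 0.9907, -0.1342, 0.2768], [-0.9995, -0.0197, 0.0246, 0.2193], [0.0217, 0.1347, 0.9906, 1.045], [0.0, 0.0, 0.0, 1.0]]}
wrist {'K': [[325.1923, 0.0, 277.0145], [0.0, 325.1923, 205.5158], [0.0, 0.0, 1.0]], 'tool_from_camera': [[0.0006, 0.9628, 0.2703, 0.069], [1.0, -0.0004, -0.0007, 0.0007], [-0.0006, 0.2703, -0.9628, -0.1204], [0.0, 0.0, 0.0, 1.0]]}
```

View pics/top0.png

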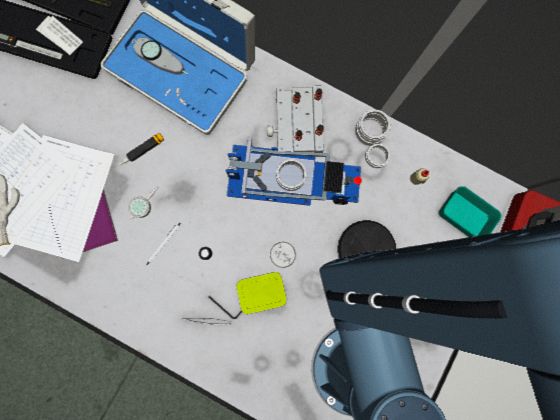

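View pics/side0.png

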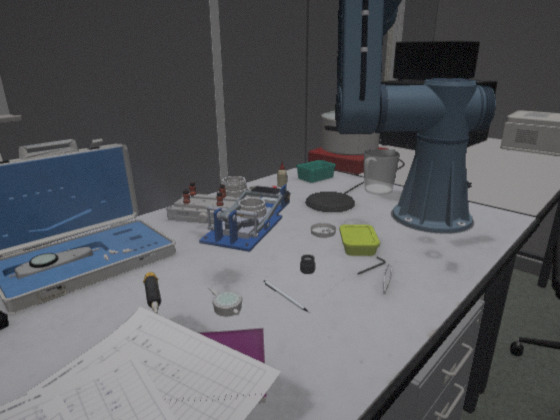

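The top view shows the clamp at about (228–360, 145–205): pad at (335,177), red tab at (357,181), ring at (291,174). The oil bottle is at (421,176), the dial indicator at (140,207) and the loupe at (205,254).

```bash
python3 - <<'E'
import cv2
im=cv2.imread("pics/top0.png")[130:220,220:370]
cv2.imwrite("pics/c1.png",cv2.resize(im,None,fx=5.3333,fy=5.3333,interpolation=cv2.INTER_CUBIC))
E
```

```text
(no output)
```

View pics/c1.png

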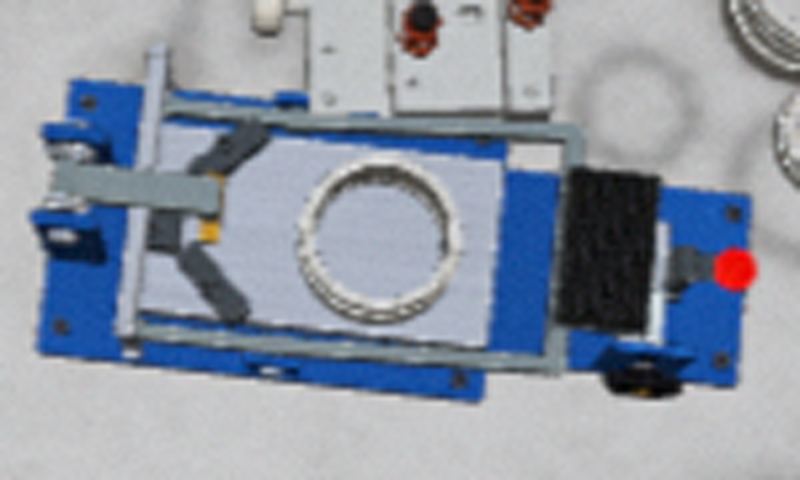

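The crop shows the pad corners at (568,168), (660,175), (648,332) and (556,322). The tab is at (735,269), the table edge corners are at (505,157) and (490,347), and the ring is centred near (380,238).

```bash
cat > h.py <<'E'
import numpy as np, cv2
from scipy.optimize import least_squares
from bench import ctrl, imaging
I={n:imaging.camera_info(n) for n in("top","side","wrist")}
def proj(n,P):
    T=np.array(I[n]["T"]);K=np.array(I[n]["K"]);c=(np.atleast_2d(P)-T[:3,3])@T[:3,:3]
    return np.c_[K[0,0]*c[:,0]/-c[:,2]+K[0,2], K[1,1]*-c[:,1]/-c[:,2]+K[1,2]]
def ray(n,u,v,z):
    T=np.array(I[n]["T"]);K=np.array(I[n]["K"]);d=T[:3,:3]@np.array([(u-K[0,2])/K[0,0],-(v-K[1,2])/K[1,1],-1])
    return T[:3,3]+d*(z-T[2,3])/d[2]
def w(p,own):
    own=np.atleast_2d(own)/1000;c,s=np.cos(p[2]),np.sin(p[2])
    return np.c_[p[0]+c*own[:,0]-s*own[:,1],p[1]+s*own[:,0]+c*own[:,1],own[:,2]]
E
python3 - <<'E'
from h import *
f=lambda L:np.array(L)/5.33333+[220,130]-0.4
own=np.array([[-103,-40,68.6],[-147,-40,68.6],[-147,40,68.6],[-103,40,68.6],[-75,-48,30],[-75,48,30],[150,-72,8],[150,72,8],[106,48,30]])
px=f([[568,168],[660,175],[648,332],[556,322],[505,157],[490,347],[68,80],[38,352],[138,312]])
r=least_squares(lambda p:(proj("top",w(p,own))-px).ravel(),[.4,.1,1.57],loss="soft_l1")
p=r.x;print(p,np.degrees(p[2]));print(np.round(proj("top",w(p,own))-px,1).tolist())
for n,o in dict(pad=[-125,0,68.6],tab=[-190,0,60],home=[30,0,47],foot=[70,0,56],lip=[-154,0,68],post=[134,0,94]).items():print(n,w(p,[o]).round(4))
for z in (52,60,69):
    t=ray("top",*f([735,269]),z/1000);print("tab",z,t, "own", ((t[:2]-p[:2])@np.array([[np.cos(p[2]),-np.sin(p[2])],[np.sin(p[2]),np.cos(p[2])]]))*1000)
t=ray("top",*f([380,237]),.064)
print("ring",t,((t[:2]-p[:2])@np.array([[np.cos(p[2]),-np.sin(p[2])],[np.sin(p[2]),np.cos(p[2])]]))*1000)
np.save("p.npy",p)
o=ctrl.get_obs();from scipy.spatial.transform import Rotation as R
print(R.from_quat(np.roll(o["eef_rot"],-1)).as_matrix().round(3))
E
```

```text
[0.50885197 0.17044325 1.44575872] 82.83587298808503
[[0.6, -1.2], [0.3, -0.7], [0.1, 0.2], [0.2, 0.3], [0.1, 0.7], [-0.3, 0.1], [0.3, 0.1], [-0.3, 0.6], [-2.3, -0.5]]
pad [[0.4933 0.0464 0.0686]]
tab [[ 0.4852 -0.0181  0.06  ]]
home [[0.5126 0.2002 0.047 ]]
foot [[0.5176 0.2399 0.056 ]]
lip [[0.4896 0.0176 0.068 ]]
post [[0.5256 0.3034 0.094 ]]
tab 52 [ 0.48482005 -0.01768722  0.052     ] own [-189.6588049     0.38216814]
tab 60 [ 0.48314443 -0.01577802  0.06      ] own [-187.9734761     2.28281167]
tab 69 [ 0.48125935 -0.01363016  0.069     ] own [-186.07748121    4.42103564]
ring [0.50117539 0.15657738 0.064     ] [-14.71498519   5.88740968]
[[ 0.909  0.416 -0.   ]
 [ 0.416 -0.909  0.001]
 [ 0.    -0.001 -1.   ]]
```

```bash
python3 -m pendant '[[2.6,-2.3,0,-6.5],[5.2,-4.6,0,-13],[7.8,-6.9,0,-19.5],[10.4,-9.2,0,-26],[13,-11.5,0,-32.5],[15.6,-13.7,0,-39],[18.2,-16,0,-45.5],[20.8,-18.3,0,-52],[23.4,-20.6,0,-58.2]]' 0
python3 -m pendant '[[3.7,1.1,0,0],[7.4,2.2,0,0],[11.1,3.3,0,0],[14.8,4.4,0,0],[18.5,5.5,0,0],[22.2,6.6,0,0],[26,7.8,0,0],[29.8,9.05,0,0],[29.8,9.05,0,0],[29.8,9.05,0,0]]'
python3 - <<'E'
from h import *
from scipy.spatial.transform import Rotation as R
o=ctrl.get_obs();cv2.imwrite("pics/w1.png",imaging.camera("wrist")[:,:,::-1])
M=R.from_quat(np.roll(o["eef_rot"],-1)).as_matrix();print(M.round(4).tolist(),o["eef_pos"],o["wrist_force"])
# predicted pixels of own points in the wrist image
p=np.load("p.npy");T=np.array(I["wrist"]["tool_from_camera"]);K=np.array(I["wrist"]["K"])
own=[[-125,0,68.6],[-190,0,56],[30,0,47],[-75,-48,30],[-75,48,30],[-15,5,64]]
c=((w(p,own)-o["eef_pos"])@M-T[:3,3])@T[:3,:3]
v=np.c_[c[:,0],-c[:,1],-c[:,2]];r=np.hypot(v[:,0],v[:,1]);th=np.arctan2(r,v[:,2])
print((np.array([K[0,2],K[1,2]])+(K[0,0]*th/r)[:,None]*v[:,:2]).round(1).tolist())
E
```

```text
time_s: 0.9
eef_pos: [0.3665, -0.2366, 0.2532]
eef_rot: [-0.0, 0.749, 0.663, 0.0]
wrist_force: [0.7, -0.0, 0.1]
opening: -0.004
grasp_force: 0.0
time_s: 1.73
eef_pos: [0.4936, 0.048, 0.2528]
eef_rot: [-0.0, 0.749, 0.663, -0.0]
wrist_force: [0.8, 0.1, 0.3]
opening: -0.0
grasp_force: 0.0
[[0.1214, 0.9926, -0.001], [0.9926, -0.1214, 0.0], [-0.0001, -0.001, -1.0]] [0.49356496 0.04795405 0.25284337] [0.77422602 0.14402758 0.30936228]
[[276.1, 189.5], [275.9, 246.9], [276.7, 33.2], [321.8, 135.6], [230.9, 135.2], [271.2, 74.2]]
```

View pics/w1.png

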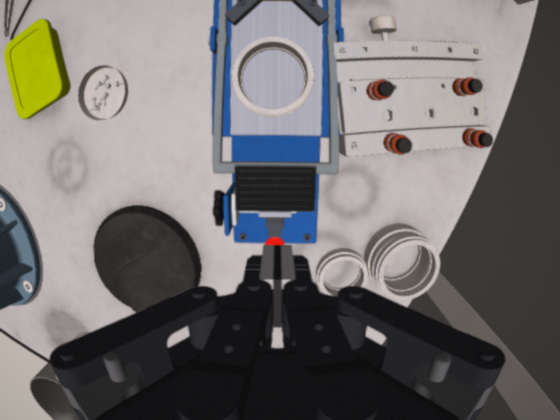

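The wrist view confirms the fit: pad at (275,189), tab at (275,243) and table corners at (321,136) and (231,136) all match the predictions. I'll descend onto the pad.

```bash
python3 -m pendant '[[0,0,3,0],[0,0,6,0],[0,0,9,0],[0,0,12,0],[0,0,14,0],[0,0,15.4,0],[0,0,15.4,0],[0,0,15.4,0]]'; python3 -m pendant '[[0,0,0.3,0],[0,0,0.6,0],[0,0,0.9,0],[0,0,1.2,0],[0,0,1.2,0],[0,0,1.2,0]]';python3 -m pendant '[[0,0,0.25,0],[0,0,0.5,0],[0,0,0.8,0],[0,0,0.8,0]]'
```

```text
time_s: 2.45
eef_pos: [0.4927, 0.0447, 0.0989]
eef_rot: [-0.001, 0.751, 0.66, -0.001]
wrist_force: [-0.2, 0.4, -0.3]
opening: 0.001
grasp_force: 0.0
time_s: 2.95
eef_pos: [0.4943, 0.0453, 0.0883]
eef_rot: [0.001, 0.75, 0.661, 0.0]
wrist_force: [-1.8, -3.6, 7.2]
opening: 0.001
grasp_force: 3.4
time_s: 3.28
eef_pos: [0.4947, 0.0445, 0.0805]
eef_rot: [0.002, 0.75, 0.661, -0.0]
wrist_force: [-1.7, -7.0, 10.4]
opening: -0.001
grasp_force: 5.0
```

```bash
for i in 1 2 3; do python3 -m pendant '[[0,0,0.1,0],[0,0,0.2,0],[0,0,0.2,0]]' | egrep 'time|pos|wrist'; done
```

```text
time_s: 3.53
eef_pos: [0.4948, 0.0444, 0.0788]
wrist_force: [-3.4, -6.6, 10.0]
time_s: 3.78
eef_pos: [0.4948, 0.0441, 0.077]
wrist_force: [-3.5, -9.0, 11.3]
time_s: 4.03
eef_pos: [0.4948, 0.0438, 0.0751]
wrist_force: [-4.1, -10.6, 12.8]
```

```bash
python3 -m pendant '[[0,0,0.1,0],[0,0,0.1,0]]' | egrep 'time|pos|wrist'
```

```text
time_s: 4.2
eef_pos: [0.4948, 0.0437, 0.0742]
wrist_force: [-4.3, -9.6, 12.5]
```

```bash
for i in 1 2; do python3 -m pendant '[[0,0,0.1,0],[0,0,0.1,0]]' | egrep 'time|pos|wrist'; done
```

```text
time_s: 4.37
eef_pos: [0.4948, 0.0435, 0.0733]
wrist_force: [-6.2, -11.9, 14.3]
time_s: 4.53
eef_pos: [0.4948, 0.0435, 0.0723]
wrist_force: [-4.9, -10.8, 13.8]
```

```bash
for i in 1 2; do python3 -m pendant '[[0,0,0.1,0],[0,0,0.1,0]]' | egrep 'time|pos|wrist'; done
```

```text
time_s: 4.7
eef_pos: [0.4951, 0.0438, 0.0713]
wrist_force: [-4.5, -10.2, 12.5]
time_s: 4.87
eef_pos: [0.4951, 0.0436, 0.0703]
wrist_force: [-3.8, -11.1, 12.7]
```

```bash
for i in 1 2; do python3 -m pendant '[[0,0,0.1,0],[0,0,0.1,0]]' | egrep 'time|pos|wrist'; done
```

```text
time_s: 5.03
eef_pos: [0.495, 0.0435, 0.0693]
wrist_force: [-5.1, -12.0, 13.4]
time_s: 5.2
eef_pos: [0.495, 0.0434, 0.0684]
wrist_force: [-5.3, -12.6, 14.7]
```

```bash
for i in 1 2; do python3 -m pendant '[[0,0,0.1,0],[0,0,0.1,0]]' | egrep 'time|pos|wrist'; done
```

```text
time_s: 5.37
eef_pos: [0.495, 0.0433, 0.0674]
wrist_force: [-5.6, -13.2, 14.7]
time_s: 5.53
eef_pos: [0.495, 0.0431, 0.0664]
wrist_force: [-5.9, -14.3, 15.1]
```

```bash
for i in 1 2; do python3 -m pendant '[[0,0,0.1,0],[0,0,0.1,0]]' | egrep 'time|pos|wrist'; done
```

```text
time_s: 5.7
eef_pos: [0.495, 0.043, 0.0654]
wrist_force: [-6.4, -13.9, 15.1]
time_s: 5.87
eef_pos: [0.4951, 0.0432, 0.0644]
wrist_force: [-4.6, -10.8, 13.6]
```

```bash
python3 -m pendant '[[0,0,0.1,0],[0,0,0.1,0]]' | egrep 'time|pos|wrist'
```

```text
time_s: 6.03
eef_pos: [0.4953, 0.0434, 0.0634]
wrist_force: [-4.0, -12.1, 13.4]
```

```bash
python3 -m pendant '[[0,0,0.1,0],[0,0,0.1,0]]' | egrep 'time|pos|wrist'
```

```text
time_s: 6.2
eef_pos: [0.4953, 0.0433, 0.0627]
wrist_force: [-6.4, -11.8, 17.6]
```

```bash
python3 -m pendant '[[0,0,0.1,0],[0,0,0.1,0]]' | egrep 'time|pos|wrist'
```

```text
time_s: 6.37
eef_pos: [0.4954, 0.0433, 0.0625]
wrist_force: [-9.8, -12.0, 24.8]
```

```bash
python3 -m pendant '[[0,0,0.1,0],[0,0,0.1,0]]' | egrep 'time|pos|wrist'
```

```text
time_s: 6.53
eef_pos: [0.4955, 0.0432, 0.0623]
wrist_force: [-11.9, -13.9, 33.7]
```

Motion has stalled and the force has jumped, so this is the stop. I'll lift off and look.

```bash
python3 -m pendant '[[0,0,-0.3,0],[0,0,-0.8,0],[0,0,-2,0],[0,0,-4.5,0],[0,0,-8,0],[0,0,-12,0],[0,0,-15,0],[0,0,-15,0],[0,0,-15,0]]' | egrep 'time|pos|wrist'
python3 - <<'E'
from h import *
o=ctrl.get_obs();a=imaging.camera("wrist")[:,:,::-1];s=imaging.camera("side")[:,:,::-1]
a=cv2.resize(a[0:270,200:360],None,fx=2.2,fy=2.2,interpolation=cv2.INTER_CUBIC)
b=cv2.resize(s[165:255,190:300],None,fx=4,fy=4,interpolation=cv2.INTER_CUBIC);b=cv2.copyMakeBorder(b,0,a.shape[0]-b.shape[0],0,0,cv2.BORDER_CONSTANT)
cv2.imwrite("pics/w2.png",np.hstack([a,b]))
E
```

```text
time_s: 7.28
eef_pos: [0.495, 0.046, 0.2106]
wrist_force: [-0.4, -0.2, 0.4]
```

View pics/w2.png

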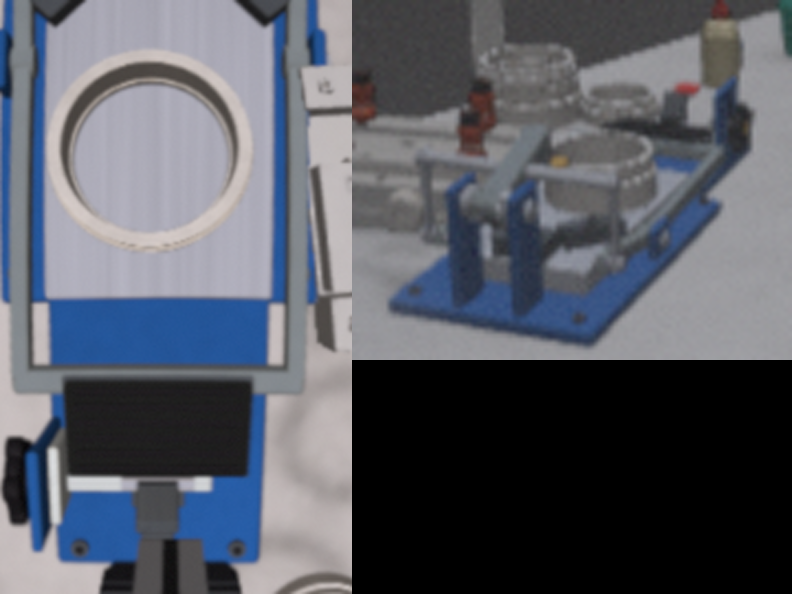

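The treadle is down and caught: the lip at crop (150,484) is under the hook, and the foot is up. The ring is at crop (150,149), slightly towards +own y. Next I go down behind the ring.

```bash
python3 -m pendant '[[2.5,-0.1,1,0],[4.5,-0.15,2,0],[4.5,-0.15,5,0],[4.5,-0.15,8,0],[4.5,-0.15,11,0],[4.5,-0.15,13.5,0],[4.5,-0.15,15,0],[4.5,-0.15,15,0],[4.5,-0.15,15,0]]' | egrep 'time|pos|wrist'
```

```text
time_s: 8.13
eef_pos: [0.496, 0.0909, 0.0565]
wrist_force: [0.3, 0.1, -0.6]
```

```bash
python3 -m pendant '[[0.4,0.1,-0.2,0],[0.8,0.15,-0.2,0],[1.1,0.2,-0.2,0],[1.4,0.2,-0.2,0],[1.7,0.2,-0.2,0],[2.1,0.2,-0.2,0],[2.5,0.2,-0.2,0],[2.9,0.2,-0.2,0],[3.3,0.2,-0.2,0],[3.6,0.2,-0.2,0],[3.6,0.2,-0.2,0]]' | egrep 'time|pos|wrist'; python3 -m pendant '[[0.3,0,0,0],[0.6,0,0,0],[0.9,0,0,0],[1.2,0,0,0],[1.5,0,0,0],[1.7,0,0,0],[1.7,0,0,0]]' | egrep 'time|pos|wrist'
```

```text
time_s: 9.05
eef_pos: [0.5042, 0.1269, 0.0602]
wrist_force: [-0.4, 0.8, -0.1]
time_s: 9.63
eef_pos: [0.5064, 0.1436, 0.0603]
wrist_force: [-0.2, -0.1, -0.2]
```

```bash
python3 -m pendant '[[0.2,0,0,0],[0.4,0,0,0],[0.4,0,0,0]]' | egrep 'time|pos|wrist'; python3 -m pendant '[[0.15,0,0,0],[0.3,0,0,0],[0.3,0,0,0]]' | egrep 'time|pos|wrist'
```

```text
time_s: 9.88
eef_pos: [0.5069, 0.1474, 0.0603]
wrist_force: [0.8, 0.6, -0.8]
time_s: 10.13
eef_pos: [0.5085, 0.1487, 0.0607]
wrist_force: [2.5, -7.8, -0.2]
```

```bash
python3 - <<'E'
from h import *
a=imaging.camera("wrist")[:,:,::-1]
cv2.imwrite("pics/w3.png",cv2.resize(a[0:270,180:380],None,fx=2.2,fy=2.2,interpolation=cv2.INTER_CUBIC))
E
```

```text
(no output)
```

View pics/w3.png

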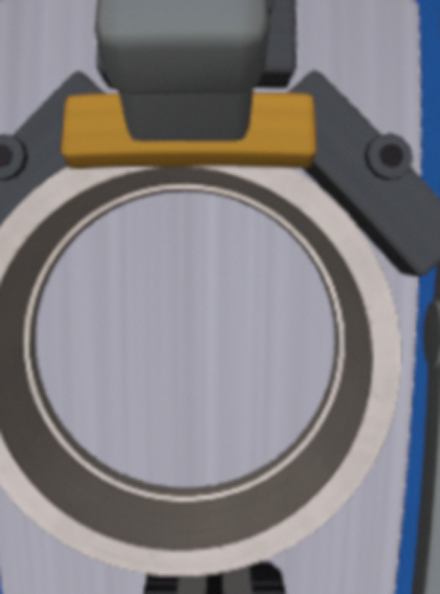

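```bash
python3 - <<'E'
from h import *
from scipy.spatial.transform import Rotation as R
o=ctrl.get_obs();M=R.from_quat(np.roll(o["eef_rot"],-1)).as_matrix();T=np.array(I["wrist"]["tool_from_camera"]);K=np.array(I["wrist"]["K"]);p=np.load("p.npy")
def own(cu,cv,z):
    d=np.array([180+cu/2.2-K[0,2],cv/2.2-K[1,2]]);r=np.hypot(*d);th=r/K[0,0]
    v=M@T[:3,:3]@np.array([np.sin(th)*d[0]/r,-np.sin(th)*d[1]/r,-np.cos(th)])
    c=M@T[:3,3]+o["eef_pos"];q=c+v*(z-c[2])/v[2]-[p[0],p[1],0]
    return np.round(1000*np.array([np.cos(p[2])*q[0]+np.sin(p[2])*q[1],-np.sin(p[2])*q[0]+np.cos(p[2])*q[1]]),1)
for a in[(33,340),(337,340),(185,190),(185,490)]:print("bore bottom",own(*a,.030))
for a in[(401,355),(188,577)]:print("top outer",own(*a,.064))
for a in[(2,157),(388,157)]:print("screw",own(*a,.046))
for a in[(62,160),(316,160)]:print("foot",own(*a,.072))
E
```

```text
bore bottom [29.2 35.7]
bore bottom [ 28.9 -29.7]
bore bottom [60.4  2.6]
bore bottom [-4.8  3. ]
top outer [ 30.6 -34.8]
top outer [-9.9  1.4]
screw [66.9 37. ]
screw [ 66.4 -36.2]
foot [61.9 19.8]
foot [ 61.6 -18.6]
```

The ring sits about 2.5 mm towards +own y, so it seems to be held on one V face by friction. The sideways force of 2.5 N agrees. I'll drag it across while pushing lightly.

```bash
python3 -m pendant '[[0,0.15,0,0],[0,0.3,0,0],[0.1,0.45,0,0],[0.1,0.6,0,0],[0.1,0.6,0,0]]' | egrep 'time|pos|wrist'
python3 -m pendant '[[0.1,0,0,0],[0.1,0,0,0]]' | egrep 'time|pos|wrist'
```

```text
time_s: 10.6
eef_pos: [0.5139, 0.1501, 0.0604]
wrist_force: [1.1, -3.7, -0.7]
time_s: 10.77
eef_pos: [0.5143, 0.1505, 0.0606]
wrist_force: [2.6, -6.9, -0.2]
```

```bash
python3 - <<'E'
from h import *
p=np.load("p.npy");q=ctrl.get_obs()["eef_pos"]-np.r_[p[:2],0]
print(1000*(np.cos(p[2])*q[0]+np.sin(p[2])*q[1]),1000*(-np.sin(p[2])*q[0]+np.cos(p[2])*q[1]))
a=imaging.camera("wrist")[:,:,::-1]
cv2.imwrite("pics/w4.png",cv2.resize(a[0:270,180:380],None,fx=2.2,fy=2.2,interpolation=cv2.INTER_CUBIC))
E
```

```text
-19.092540200647313 -7.9143136648362855
```

View pics/w4.png

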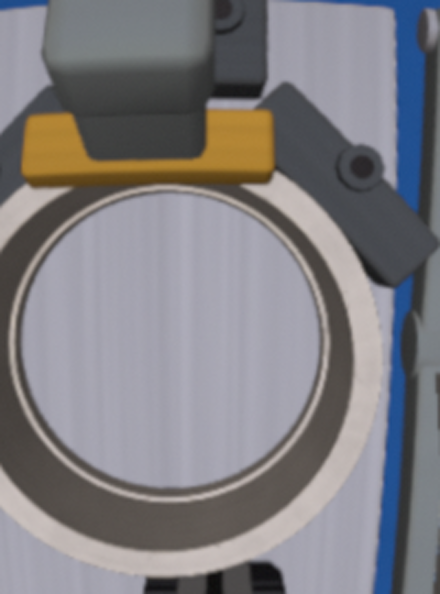

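The foot centre is at about (148,150), the bore edges are at x 20 and 322 (y 340), and the right screw is at (360,167). I'll recompute from these.

```bash
python3 - <<'E'
from h import *
from scipy.spatial.transform import Rotation as R
o=ctrl.get_obs();M=R.from_quat(np.roll(o["eef_rot"],-1)).as_matrix();T=np.array(I["wrist"]["tool_from_camera"]);K=np.array(I["wrist"]["K"]);p=np.load("p.npy")
def own(cu,cv,z):
    d=np.array([180+cu/2.2-K[0,2],cv/2.2-K[1,2]]);r=np.hypot(*d);th=r/K[0,0]
    v=M@T[:3,:3]@np.array([np.sin(th)*d[0]/r,-np.sin(th)*d[1]/r,-np.cos(th)])
    c=M@T[:3,3]+o["eef_pos"];q=c+v*(z-c[2])/v[2]-[p[0],p[1],0]
    return np.round(1000*np.array([np.cos(p[2])*q[0]+np.sin(p[2])*q[1],-np.sin(p[2])*q[0]+np.cos(p[2])*q[1]]),1)
for a in[(20,340),(322,340),(170,192),(170,490)]:print("bore bottom",own(*a,.030))
for a in[(383,355),(170,577)]:print("top outer",own(*a,.064))
for a in[(360,167)]:print("screw",own(*a,.046))
for a in[(22,182),(274,178)]:print("foot",own(*a,.072))
E
```

```text
bore bottom [31.8 33.1]
bore bottom [ 31.4 -32. ]
bore bottom [62.6  0.2]
bore bottom [-2.2  0.9]
top outer [ 33.1 -37.2]
top outer [-7.3 -0.9]
screw [ 66.7 -36.3]
foot [61.4 20.5]
foot [ 61.1 -17.8]
```

The ring is home: its bore centre is at y ≈ 0.5 and it advanced 2.5 mm. I'll back off, lift, and go over the tab.

```bash
python3 -m pendant '[[-0.5,0,0,0],[-1.5,0,0,0],[-3,0,0,0],[-4,-0.3,-3,0],[-4,-0.8,-7,0],[-7,-0.8,-8,0],[-11,-0.8,-8,0],[-15,-0.8,-8,0],[-17.1,-0.8,-8,0],[-17.1,-0.8,-6.5,0],[-17.1,-0.8,-5.5,0],[-17.1,-0.8,-5.5,0]]' | egrep 'time|pos|wrist'
python3 - <<'E'
from h import *
p=np.load("p.npy");q=ctrl.get_obs()["eef_pos"]-np.r_[p[:2],0]
print(1000*(np.cos(p[2])*q[0]+np.sin(p[2])*q[1]),1000*(-np.sin(p[2])*q[0]+np.cos(p[2])*q[1]))
s=imaging.camera("side")[:,:,::-1][160:260,180:310];t=imaging.camera("top")[:,:,::-1][130:220,220:370]
cv2.imwrite("pics/s5.png",np.hstack([cv2.resize(s,(520,400),interpolation=cv2.INTER_CUBIC),cv2.resize(t,None,fx=1.86,fy=4.4444,interpolation=cv2.INTER_CUBIC)]))
E
```

```text
time_s: 11.82
eef_pos: [0.4818, -0.017, 0.113]
wrist_force: [-0.4, 0.4, -0.5]
-189.33455056189968 3.422857545716307
```

View pics/s5.png

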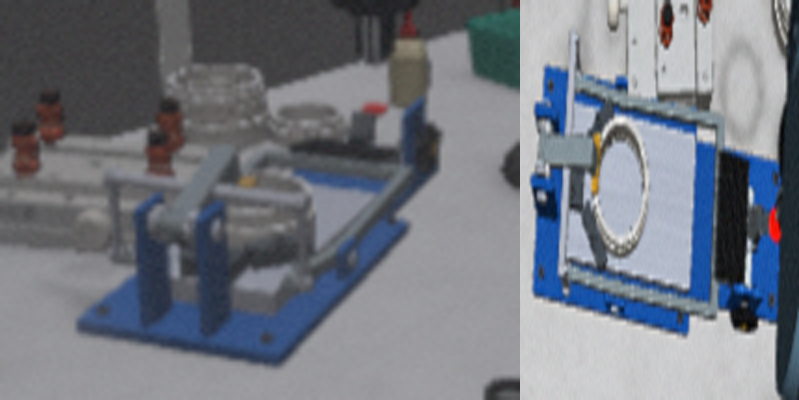

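```bash
python3 -m pendant '[[-0.1,0.15,1,0],[-0.2,0.3,2,0],[-0.2,0.3,2,0]]' | egrep 'time|pos|wrist'; for i in 1 2 3 4; do python3 -m pendant '[[0,0,0.2,0],[0,0,0.4,0],[0,0,0.4,0]]' | egrep 'pos|wrist'; done
```

```text
time_s: 12.17
eef_pos: [0.4858, -0.0191, 0.0933]
wrist_force: [-0.4, 0.2, -0.5]
eef_pos: [0.4866, -0.0196, 0.091]
wrist_force: [-0.3, 0.1, -0.3]
eef_pos: [0.4866, -0.0197, 0.0871]
wrist_force: [0.2, -0.2, -1.1]
eef_pos: [0.4865, -0.0197, 0.0829]
wrist_force: [-0.3, 0.6, -0.5]
eef_pos: [0.4864, -0.0197, 0.0789]
wrist_force: [-0.1, 0.5, 0.1]
```

```bash
for i in 1 2 3 4; do python3 -m pendant '[[0,0,0.2,0],[0,0,0.4,0],[0,0,0.4,0]]' | egrep 'pos|wrist'; done
```

```text
eef_pos: [0.4871, -0.0206, 0.0757]
wrist_force: [-2.0, -2.7, 6.2]
eef_pos: [0.4877, -0.0214, 0.0722]
wrist_force: [-2.8, -6.3, 7.6]
eef_pos: [0.4872, -0.0204, 0.0676]
wrist_force: [0.4, 0.3, 0.3]
eef_pos: [0.4866, -0.0196, 0.0629]
wrist_force: [0.1, -0.5, 1.5]
```

```bash
python3 - <<'E'
from h import *
s=imaging.camera("side")[:,:,::-1][160:260,180:310];t=imaging.camera("wrist")[:,:,::-1][50:300,190:365]
cv2.imwrite("pics/s6.png",np.hstack([cv2.resize(s,(520,400),interpolation=cv2.INTER_CUBIC),cv2.resize(t,(280,400),interpolation=cv2.INTER_CUBIC)]))
E
```

```text
(no output)
```

View pics/s6.png

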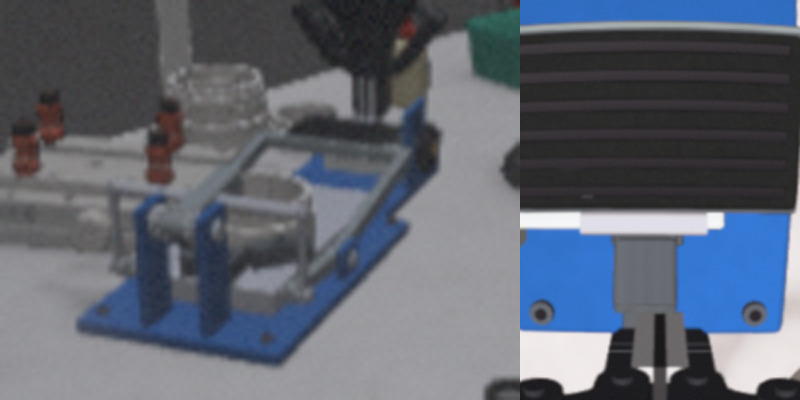

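The treadle is up and the clamp arm is down on the ring. I'll lift off and check.

```bash
python3 -m pendant '[[0,0,-0.4,0],[0,0,-0.8,0],[0,0,-1.2,0]]' | egrep 'time|pos|wrist';python3 -m pendant '[[0,0,-1,0],[0,0,-3,0],[0,0,-6,0],[0,0,-10,0],[-3,0,-13,0],[-5,0,-16,0],[-5,0,-16,0],[-5,0,-16,0],[-5,0,-16,0],[-5,0,-16,0],[-5,0,-16,0]]' | egrep 'time|pos|wrist'
python3 - <<'E'
from h import *
s=imaging.camera("side")[:,:,::-1][160:260,180:310];t=imaging.camera("wrist")[:,:,::-1][0:250,190:365]
cv2.imwrite("pics/s7.png",np.hstack([cv2.resize(s,(520,400),interpolation=cv2.INTER_CUBIC),cv2.resize(t,(280,400),interpolation=cv2.INTER_CUBIC)]))
E
```

```text
time_s: 14.52
eef_pos: [0.4866, -0.0195, 0.0756]
wrist_force: [0.8, 0.9, 0.2]
time_s: 15.43
eef_pos: [0.4796, -0.0684, 0.2338]
wrist_force: [-0.3, 0.2, -0.4]
```

View pics/s7.png

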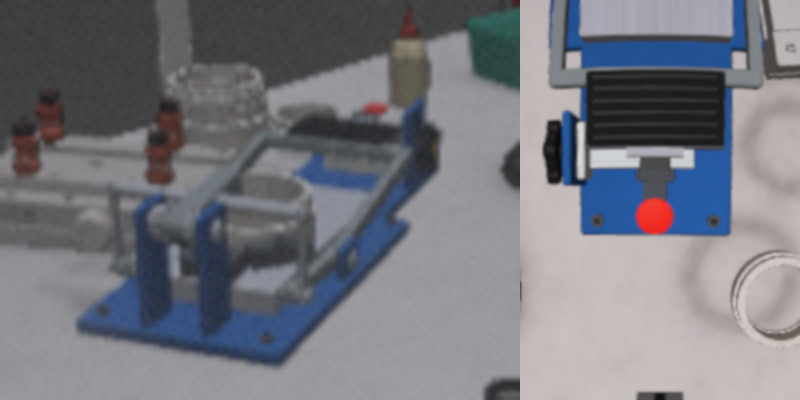

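The treadle is up, the foot is on the ring, the tab has sprung back at (655,216), and the oil bottle hasn't moved. I'm handing in.

```bash
python3 -c "
from bench import workorder
print(workorder.hand_in())"
```

```text
the job is handed in; nothing more can be done
None
```

I handed the job in at about 15.5 s: the treadle was pressed to its stop and caught (about 38 N at most), the ring pushed home in the V, and the catch released; the last pictures show the foot down on the ring and nothing visibly disturbed, but no verdict came back and I had no reading of the foot's force or the treadle's angle.

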